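# Uncover the centrifuge rotor and present the blood tube

## Task

The spin is over: unlock the centrifuge's rotor lid by turning its wing grip anticlockwise (seen from above) until it stops, lift it off and lay it flat in the steel tray without dropping it. Then grip the steel bar on the rotor's hub and turn the rotor until the blood tube, the one with the stepped nozzle cap, points straight to the front of the centrifuge (the side with the display panel); finish while still gripping the bar and holding the rotor still there, so that the nurse can draw the tube. Do not press on the blood tube, and leave the rack, the bottle and the jar where they stand.

Things in the scene. Friction and masses are not known exactly. Their poses are not given: they have to be found in the camera images.
- centrifuge: white bench centrifuge, fixed, 280 mm wide (its y), 370 mm deep (its x); deck 180 mm above the bench with a round 184 mm bowl. Origin on the bench under the rotor's axis, z up. Its front (sloped grey panel with dark display) faces its own -x, 190 mm from the axis; its open cover stands up along the rear, 140 to 240 mm behind the axis, 264 mm wide, up to 460 mm high
- rotor (a joint): turning angle of the aluminium rotor about its upright axis (centre of the bowl), rad, 0 as found, growing anticlockwise seen from above; turns without end either way against an even drag of about 0.14 N m and stays where it is left. The rotor is 160 mm in diameter, its rim 8 mm below the deck
- hub_bar: upright steel bar on top of the rotor's hub, 40 mm long, 12 mm wide, 26 mm tall, on a 14 mm thick post; it turns with the rotor. Origin on the rotor's axis, 114 mm above the bench, 93 mm below the bar's top; the bar lies along its x axis, and +x points to the blood tube. Hidden in the lid's cup until the lid is off
- bar_grip (a point): place to grip that bar: on the rotor's axis, 199 mm above the bench, 8 mm below the bar's top, 25 mm above the hub's flat 42 mm wide shoulder; x lies along the bar and points to the blood tube. Nothing stands beside the bar's long sides at this height
- blood_tube: the blood tube, held in one of the rotor's four pockets, 48 mm from the axis, leaning in 0.3 rad: white cap 27 mm wide that narrows in two steps to an 8 mm nozzle, its top just under the rotor's rim. The opposite pocket holds a flat plain steel counterweight, the other two are empty. Origin in the tube, z along it. It turns with the rotor and cannot be taken out here
- tube_cap (a point): middle of the blood tube's cap, 44 mm from the rotor's axis, about 151 mm above the bench
- rotor_lid: the rotor's lid, loose, 160 g, 80 mm high: clear disc (152 mm diameter, 4 mm thick), on it a grey cup (60 mm diameter, up to 44 mm) and a grey wing grip (56 mm long along its x, 16 mm thick, 36 mm tall). Origin at the centre of its underside, 174 mm above the bench as found. Lifts off straight up only with the wing parallel to the hub bar hidden in the cup; clear of the bar 35 mm up
- lid_grip (a point): place to grip the lid's wing grip, on its axis, 67 mm above the lid's underside, 13 mm below the grip's top; x along the wing. As found the lid is locked, 1.2 to 1.4 rad short of parallel to the bar; turned anticlockwise seen from above it meets a stop within 0.15 rad past parallel, where it is free to lift; turned on against the stop it takes the rotor with it
- tray: shallow square stainless steel tray on the bench, fixed, 220 mm outside, rim 14 mm high, walls and floor 4 mm thick. Origin under its centre on the bench
- rack_center (a point): bystander: white tube rack, 70 x 170 x 76 mm with its tubes, this point 30 mm above its foot
- bottle_center (a point): bystander: white bottle, 58 mm diameter, 150 mm tall, this point half-way up
- jar_center (a point): bystander: glass jar with steel lid, 72 mm diameter, 100 mm tall, this point half-way up
There are look-alikes about, which are no part of the job. Leave any green or pink look-alike of the rotor_lid alone.

How it is judged:
By the outcome, as a careful person would: the job done as asked, in the order asked, and still so for the second after the job is handed in, while the arm keeps its last pose, push and grip.
It also fails if it takes over 58 s, if anything falls off the work surface, if the arm or the gripper's body presses on something with over 40 N, if the wrist force passes 120 N, or if a joint passes its speed limit or range.

## Robot

A 6-joint arm with a two-finger parallel gripper is mounted at the origin on the work surface. World frame = base frame: x ahead of the robot, y to its left, z up, the work surface at z = 0. Lengths are in m, angles in degrees, forces in N, time in s.
With the tool pointing down it reaches from about 0.35 to 0.875 m from the base axis. Payload 4.2 kg.
Tool frame: the origin (TCP) lies at the very end of the fingers, on their centre line; the grasp point (between the pads) lies 19 mm behind it (r.grip_point_offset is the distance from the TCP to the grasp point, in m); z points along the fingers, y is the line along which they close (so a half turn about z gives the same grasp; the last joint's range is limited). The gripper opens to 87 mm and grips with 3 to 60 N. Pads are 19 mm wide; open, the fingers measure 117 mm over their backs; the gripper's body (75 mm by 190 mm) begins 51 mm behind the grasp point.
Start: joints at [-52.105, 22.042, 0.453, 0, -68.411, -14.817], TCP at [0.245, -0.575, 0.223] pointing down, gripper open.
Joint ranges: [-179.83, 179.83], [-69.29, 118.12], [-61.27, 80.66], [-181.25, 117.63], [-171.15, -9.14], [-177.46, 177.46]. Speed limits (degrees/s): [159.86, 159.86, 180, 180, 180, 180].

## Interface

Orientations are given as a 3x3 rotation matrix whose columns are the frame's x, y, z axes.
In Python, from station import r, cams gives the robot as it stands. The module is installed in compiled form; this text tells all that it offers.
- The arm moves only by the shell command python3 -m handwheel 'ROWS'. ROWS is JSON, a list that holds one entry, the list of rows, each a list of 7 numbers: the turn, a rotation vector about the tool's x, y, z in units of 6 degrees (1.0 is 6 degrees), then the shift along the tool's x, y, z in m, then the finger opening in m, from 0 to 0.087. In form: [[[ax, ay, az, x, y, z, jaw], ...]]. A call has 1 to 12 rows; each row shifts and turns the commanded pose from where the row before left it, along the tool's axes as they then stand; what a row does not reach is not made up. A row lasts 1/10 s, in which the tool goes at most 50 mm and 8.59 degrees, less where a joint would pass 70% of its speed; a pose out of reach is approached as far as the arm can. A call with a gripper value outside its range is refused whole. The fingers move at their own pace and stop on an object; the grip force is fixed at half the most. Time passes only in rows, so rows that do not move let the fingers close. It gives the time, the measured TCP pose, the force, the opening and the grip force at its end, in the units of the state.
- r.sense(): the state, without advancing time (a new reading comes with each control period).
- cams.capture(name): name is "scene" or "top" or "wrist"; returns the picture (400x640x3 uint8, red, green, blue); there is no depth.
- cams.get_calibration(name): a dict with "camera_matrix" (3x3 intrinsics, pixels), "rvec" (rotation vector, rad) and "tvec" (3), from world to camera coordinates, as OpenCV has them; the wrist camera has in their place "T_tool_cam" (4x4, takes a point from camera to tool coordinates, whose origin is the TCP and whose axes are the flange's). Camera axes: x right, y down, z forward; pixel columns grow to the right and rows downward; lengths in m; the calibration is good to about 2 mm. A picture is of the moment at which its call begins: read the wrist's pose just before it. get_calibration takes no time and is no camera call.
- r.finish_job(): hands the job in; it is judged then, once.
The state is a dict: "time_s": time; "joints": joint angles; "joint_velocities": joint speeds; "effort": joint torques, N m; "tcp_pos": TCP position; "ee_rot": TCP orientation; "wrist_force": force on the tool from outside, world axes, zero at the start; "moment": the same for the moment, N m; "gripper_width": opening from 0.0 (shut) to 1.0 (fully open); "gripper_force": force on a finger pad.
Only numpy, scipy, OpenCV 4.12 (cv2) and the standard library are available. Lean on these libraries where they do the work, as an engineer would, in place of code of your own. Each camera call takes 0.05 s, during which the arm holds its last target. There are 200 camera calls.

## Working session

There is one attempt and no reset: what is moved stays moved. The work goes in short steps, Python scripts to look and compute and a shell command to move; the robot and the scene stay as the last step left them, time stands still between calls to the robot, and variables do not carry over. Pictures are saved under pics/ and viewed, at most 10 in all, crops included, and the job is handed in when it is done.

```bash
mkdir -p pics; python3 - <<'E'
from station import r,cams
import cv2
s=r.sense();print(s['time_s'],s['tcp_pos'],s['ee_rot'],s['gripper_width'],r.grip_point_offset)
for n in("scene","top"):
    cv2.imwrite(f"pics/{n}0.png",cams.capture(n)[:,:,::-1])
for n in("scene","top","wrist"):print(cams.get_calibration(n))
E
```

```text
0.0 [ 0.24478211 -0.57441907  0.22146335] [[-9.20045105e-01 -3.91811419e-01 -9.04113340e-04]
 [-3.91812457e-01  9.20042994e-01  1.97147397e-03]
 [ 5.93771304e-05  2.16808785e-03 -9.99997648e-01]] 0.9976288457943144 0.0187
{'camera_matrix': array([[475.20326909,   0.        , 320.19049782],
       [  0.        , 475.20326909, 194.68168021],
       [  0.        ,   0.        ,   1.        ]]), 'rvec': array([ 1.43595313,  1.90791567, -0.99249024]), 'tvec': array([ 0.19261795, -0.1463048 ,  2.02204185])}
{'camera_matrix': array([[431.35941068,   0.        , 318.23942397],
       [  0.        , 431.35941068, 195.64679183],
       [  0.        ,   0.        ,   1.        ]]), 'rvec': array([ 2.11245003, -2.13509528,  0.22660116]), 'tvec': array([-0.03973706,  0.55462417,  1.39886152])}
{'camera_matrix': array([[286.24431119,   0.        , 319.14309141],
       [  0.        , 286.24431119, 195.17292227],
       [  0.        ,   0.        ,   1.        ]]), 'T_tool_cam': array([[-1.55111205e-05, -9.61857809e-01, -2.73549914e-01,
         7.45492796e-02],
       [ 9.99999850e-01, -1.64638037e-04,  5.22198166e-04,
        -3.16378142e-04],
       [-5.47317104e-04, -2.73549865e-01,  9.61857667e-01,
        -1.61761113e-01],
       [ 0.00000000e+00,  0.00000000e+00,  0.00000000e+00,
         1.00000000e+00]])}
```

View pics/scene0.png

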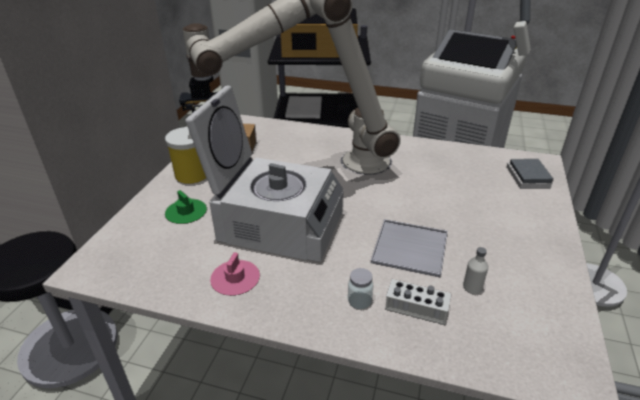

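View pics/top0.png

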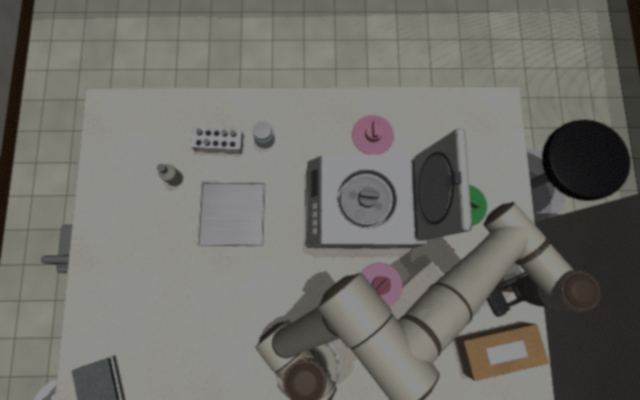

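The scene shows the centrifuge, with its display facing the tray, and the tray beside it. In the top view the lid is near (367,198) and the tray near (232,214). The rack, jar and bottle are beyond the tray, and there are pink and green decoy lids. I'll zoom in on the top view to measure.

```bash
cat > h.py <<'E'
import numpy as np,cv2
from station import r,cams
def ray(n,uv,pose=None):
    c=cams.get_calibration(n);K=c['camera_matrix']
    d=np.linalg.inv(K)@np.array([uv[0],uv[1],1.])
    if n=='wrist':
        T=c['T_tool_cam'];s=pose or r.sense();R=np.array(s['ee_rot'])
        return R@T[:3,3]+s['tcp_pos'],R@T[:3,:3]@d
    R=cv2.Rodrigues(c['rvec'])[0]
    return -R.T@c['tvec'],R.T@d
def px(n,uv,z,pose=None):
    o,d=ray(n,uv,pose);return o+d*(z-o[2])/d[2]
def proj(n,P,pose=None):
    c=cams.get_calibration(n);K=c['camera_matrix'];P=np.array(P,float)
    if n=='wrist':
        T=c['T_tool_cam'];s=pose or r.sense();R=np.array(s['ee_rot'])
        p=T[:3,:3].T@(R.T@(P-s['tcp_pos'])-T[:3,3])
    else: p=cv2.Rodrigues(c['rvec'])[0]@P+c['tvec']
    q=K@p;return q[:2]/q[2]
E
python3 - <<'E'
from h import *
im=cv2.imread('pics/top0.png')
cv2.imwrite('pics/topc.png',cv2.resize(im[145:255,190:430],None,fx=3.3,fy=3.3,interpolation=cv2.INTER_CUBIC))
np.set_printoptions(precision=4,suppress=True)
print('tray',[px('top',p,.014)[:2] for p in((201,182),(265,182),(264,245),(199,245))])
print('front panel edge',[px('top',p,.18)[:2] for p in((322,155),(322,246))])
print('lid',px('top',(366,198),.178), px('top',(367,198),.254))
E
```

```text
tray [array([0.6147, 0.3609]), array([0.6127, 0.1387]), array([0.3938, 0.1394]), array([0.3962, 0.3586])]
front panel edge [array([ 0.6591, -0.057 ]), array([ 0.3747, -0.0531])]
lid [ 0.5208 -0.1908  0.178 ] [ 0.506 -0.184  0.254]
```

View pics/topc.png

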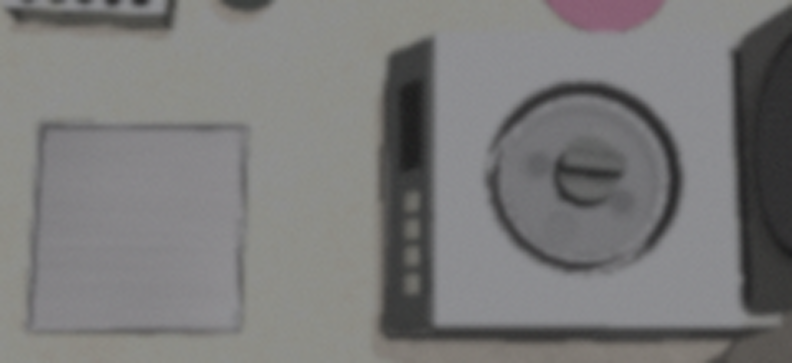

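The crop shows the bowl centred at top-image pixel (367,198), the wing lying roughly along world y, the front facing +y, and the tray centred at about (0.504, 0.249). First I'll go up over the cover.

```bash
python3 -m handwheel '[[[0,0,0,0,0,-0.04,0.087],[0,0,0,0,0,-0.04,0.087],[0,0,0,0,0,-0.04,0.087],[0,0,0,0,0,-0.04,0.087],[0,0,0,0,0,-0.04,0.087],[0,0,0,0,0,-0.04,0.087],[0,0,0,0,0,-0.04,0.087],[0,0,0,0,0,-0.03,0.087],[0,0,0,0,0,0,0.087]]]'
python3 -m handwheel '[[[0,0,0,-0.033,0.020,0,0.087],[0,0,0,-0.033,0.020,0,0.087],[0,0,0,-0.033,0.020,0,0.087],[0,0,0,-0.033,0.020,0,0.087],[0,0,0,-0.033,0.020,0,0.087],[0,0,0,-0.033,0.020,0,0.087],[0,0,0,-0.033,0.020,0,0.087],[0,0,0,-0.033,0.020,0,0.087],[0,0,0,-0.033,0.020,0,0.087],[0,0,0,-0.033,0.020,0,0.087],[0,0,0,-0.033,0.020,0,0.087],[0,0,0,-0.033,0.020,0,0.087]]]'
python3 -m handwheel '[[[0,0,-1.2,0,0,0,0.087],[0,0,-1.2,0,0,0,0.087],[0,0,-1.2,0,0,0,0.087],[0,0,-1.2,0,0,0,0.087],[0,0,-1.2,0,0,0,0.087],[0,0,-1.2,0,0,0,0.087],[0,0,-1.2,0,0,0,0.087],[0,0,-1.2,0,0,0,0.087],[0,0,-1.2,0,0,0,0.087],[0,0,-0.4,0,0,0,0.087],[0,0,0,0,0,0,0.087]]]'
python3 -c "
from station import r;s=r.sense();print(s['joints'],s['ee_rot'])"
```

```text
time_s: 1.0
tcp_pos: [0.2449, -0.5756, 0.5369]
ee_rot: [[-0.92, -0.391, 0.004], [-0.391, 0.92, -0.007], [-0.001, -0.008, -1.0]]
wrist_force: [-0.6, 0.2, 0.0]
gripper_width: 0.996
gripper_force: 0.0
time_s: 2.2
tcp_pos: [0.5158, -0.1973, 0.5314]
ee_rot: [[-0.92, -0.392, -0.002], [-0.392, 0.92, 0.001], [0.002, 0.001, -1.0]]
wrist_force: [-0.1, -0.7, -0.6]
gripper_width: 1.002
gripper_force: 0.0
time_s: 3.3
tcp_pos: [0.5152, -0.1987, 0.5313]
ee_rot: [[0.005, -1.0, -0.002], [-1.0, -0.005, 0.001], [-0.001, 0.002, -1.0]]
wrist_force: [0.1, -0.0, 0.0]
gripper_width: 1.0
gripper_force: 0.0
[-4.29210536e+00  1.29936650e+01  3.04910192e+01 -3.29721823e-02
 -1.07630609e+02  4.56143092e+00] [[ 4.87342555e-03 -9.99985530e-01 -2.27820863e-03]
 [-9.99987857e-01 -4.87507943e-03  7.20968708e-04]
 [-7.32064723e-04  2.27466737e-03 -9.99997145e-01]]
```

```bash
python3 -m handwheel '[[[0,0,0,0,0,0.05,0.087],[0,0,0,0,0,0.05,0.087],[0,0,0,0,0,0.04,0.087],[0,0,0,0,0,0,0.087],[0,0,0,0,0,0,0.087]]]' | head -2
python3 - <<'E'
from h import *
import json
s=r.sense();json.dump({k:np.array(s[k]).tolist() for k in('tcp_pos','ee_rot','joints')},open('pose1.json','w'))
im=cams.capture('wrist')[:,:,::-1];cv2.imwrite('pics/w1.png',im)
print(proj('wrist',(.519,-.193,.254),s))
E
```

```text
time_s: 3.8
tcp_pos: [0.5155, -0.1994, 0.3935]
[316.33767181 191.49264158]
```

View pics/w1.png

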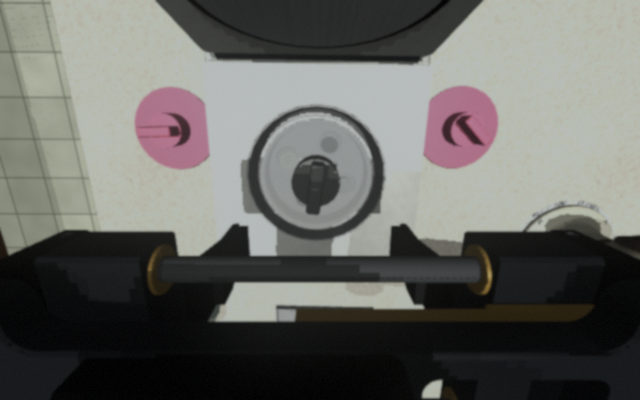

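```bash
python3 - <<'E'
import cv2
im=cv2.imread('pics/w1.png')[100:245,240:395]
cv2.imwrite('pics/w1c.png',cv2.resize(im,None,fx=4,fy=4,interpolation=cv2.INTER_CUBIC))
E
```

```text
(no output)
```

View pics/w1c.png

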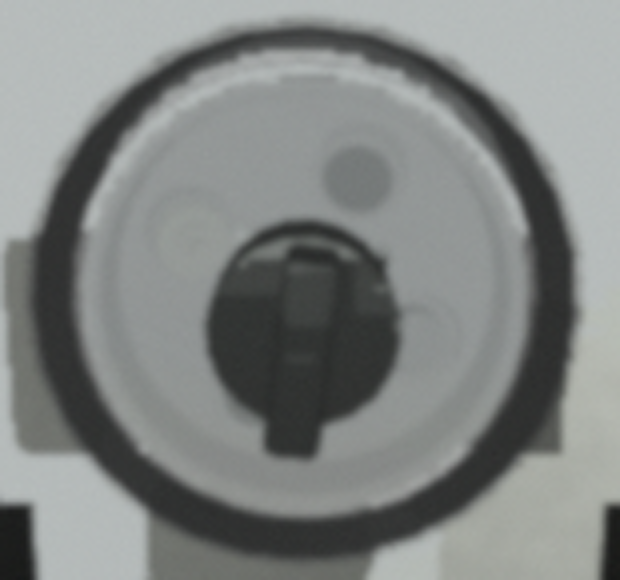

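```bash
python3 - <<'E'
from h import *
import json
np.set_printoptions(precision=4,suppress=True)
s=json.load(open('pose1.json'))
f=lambda x,y,z:px('wrist',(240+x/4,100+y/4),z,s)
print('bowl',f(305,288,.18),'L/R',f(33,290,.18),f(577,290,.18),'N/S',f(305,20,.18),f(305,557,.18))
a,b=f(314,249,.254),f(291,454,.254);d=b-a
print('wing',a,b,(a+b)/2,np.linalg.norm(d),np.degrees(np.arctan2(d[1],d[0])))
c=f(305,288,.18)
for n,p,z in(('tube',(190,235),.16),('cw',(425,335),.155),('empty',(357,178),.155)):
    q=f(*p,z);e=q-c;print(n,q,np.hypot(*e[:2]),np.degrees(np.arctan2(e[1],e[0])))
# deck edges
for p in((207,62),(428,62)):print('deck rear',px('wrist',p,.18,s))
print('tcp',s['tcp_pos'])
# grip circle check: project wing corners & cup for hypothesis
E
```

```text
bowl [ 0.5199 -0.2     0.18  ] L/R [ 0.6105 -0.1989  0.18  ] [ 0.4292 -0.1997  0.18  ] N/S [ 0.52   -0.2852  0.18  ] [ 0.5197 -0.1026  0.18  ]
wing [ 0.5168 -0.2251  0.254 ] [ 0.523  -0.1676  0.254 ] [ 0.5199 -0.1963  0.254 ] 0.057850129221348 83.85498172257972
tube [ 0.5599 -0.2145  0.16  ] 0.04262532283879627 -19.928286775011905
cw [ 0.477  -0.1781  0.155 ] 0.04816685564375261 152.95525939635965
empty [ 0.5022 -0.2338  0.155 ] 0.03816860260943228 -117.60101425890825
deck rear [ 0.6517 -0.334   0.18  ]
deck rear [ 0.3855 -0.3352  0.18  ]
tcp [0.5155325208633657, -0.1993978438284742, 0.3935497145115674]
```

The wing yaws at 84°. The axis is at about (0.520, -0.195). The tube's pale stepped cap shows through the lid at crop pixel (190,235), a yaw of about -22°, and the counterweight is opposite at (425,335). Next I'll grip the wing.

```bash
python3 -m handwheel '[[[0,0,1.07,-0.004,-0.0045,0,0.087],[0,0,0,0,0,0.04,0.087],[0,0,0,0,0,0.04,0.087],[0,0,0,0,0,0.04,0.087],[0,0,0,0,0,0.03,0.087],[0,0,0,0,0,0.0195,0.087],[0,0,0,0,0,0,0.087],[0,0,0,0,0,0,0.087]]]'
```

```text
time_s: 4.65
tcp_pos: [0.522, -0.1954, 0.226]
ee_rot: [[-0.107, -0.994, 0.005], [-0.994, 0.107, -0.002], [0.001, -0.005, -1.0]]
wrist_force: [0.5, 0.2, 1.3]
gripper_width: 0.998
gripper_force: 0.0
```

```bash
python3 -m handwheel '[[[0,0,0,0,0,0,0.05],[0,0,0,0,0,0,0.03],[0,0,0,0,0,0,0.012],[0,0,0,0,0,0,0.012],[0,0,0,0,0,0,0.012],[0,0,0,0,0,0,0.012],[0,0,0,0,0,0,0.012],[0,0,0,0,0,0,0.012]]]'; python3 -c "
from station import r;s=r.sense();print(s['joints'],s['moment'])"
```

```text
time_s: 5.45
tcp_pos: [0.5197, -0.1949, 0.223]
ee_rot: [[-0.107, -0.994, -0.0], [-0.994, 0.107, -0.0], [0.0, 0.0, -1.0]]
wrist_force: [0.1, -0.1, -1.0]
gripper_width: 0.352
gripper_force: 0.0
[-3.82503438e+00  1.52256247e+01 -9.46799742e+00  1.93426163e-03
 -6.53155746e+01 -2.31528313e+00] [-0.01970452  0.13929746  0.01649367]
```

```bash
python3 -m handwheel '[[[0,0,0,0,0,0,0],[0,0,0,0,0,0,0],[0,0,0,0,0,0,0],[0,0,0,0,0,0,0],[0,0,0,0,0,0,0],[0,0,0,0,0,0,0]]]'
```

```text
time_s: 6.05
tcp_pos: [0.5198, -0.1949, 0.223]
ee_rot: [[-0.107, -0.994, 0.0], [-0.994, 0.107, 0.0], [-0.0, -0.0, -1.0]]
wrist_force: [-0.4, 0.5, -0.5]
gripper_width: 0.18
gripper_force: 30.0
```

```bash
python3 -m handwheel '[[[0,0,-1,0,0,0,0],[0,0,-1,0,0,0,0],[0,0,-1,0,0,0,0],[0,0,-1,0,0,0,0],[0,0,-1,0,0,0,0],[0,0,-1,0,0,0,0],[0,0,-1,0,0,0,0],[0,0,-1,0,0,0,0],[0,0,-1,0,0,0,0],[0,0,-1,0,0,0,0],[0,0,-1,0,0,0,0]]]'; python3 -c "
from station import r;s=r.sense();print(s['moment'])"
python3 -m handwheel '[[[0,0,-0.5,0,0,0,0],[0,0,-0.5,0,0,0,0]]]'|head -3;python3 -c "
from station import r;s=r.sense();print(s['moment'])"
python3 -m handwheel '[[[0,0,-0.5,0,0,0,0]]]'|head -3;python3 -c "
from station import r;s=r.sense();print(s['moment'])"
python3 -m handwheel '[[[0,0,-0.5,0,0,0,0]]]'|head -3;python3 -c "
from station import r;s=r.sense();print(s['moment'])"
python3 -m handwheel '[[[0,0,-0.5,0,0,0,0]]]'|head -3;python3 -c "
from station import r;s=r.sense();print(s['moment'])"
python3 -m handwheel '[[[0,0,-0.5,0,0,0,0]]]'|head -3;python3 -c "
from station import r;s=r.sense();print(s['moment'])"
```

```text
time_s: 7.15
tcp_pos: [0.5191, -0.195, 0.223]
ee_rot: [[0.867, -0.499, -0.001], [-0.499, -0.867, -0.0], [-0.001, 0.001, -1.0]]
wrist_force: [-0.3, 0.2, -0.9]
gripper_width: 0.184
gripper_force: 30.0
[-0.1651485   0.37105351 -0.00171367]
time_s: 7.35
tcp_pos: [0.5191, -0.195, 0.223]
ee_rot: [[0.913, -0.407, -0.001], [-0.407, -0.913, -0.0], [-0.001, 0.001, -1.0]]
[-0.15010399  0.39494996 -0.02558724]
time_s: 7.45
tcp_pos: [0.5196, -0.1947, 0.223]
ee_rot: [[0.933, -0.359, -0.0], [-0.359, -0.933, 0.001], [-0.0, -0.0, -1.0]]
[ 0.67031331 -0.01074188 -0.10852473]
time_s: 7.55
tcp_pos: [0.5201, -0.1941, 0.223]
ee_rot: [[0.951, -0.31, 0.001], [-0.31, -0.951, 0.002], [0.001, -0.002, -1.0]]
[ 1.07285259 -0.26982223 -0.11509819]
time_s: 7.65
tcp_pos: [0.5203, -0.1939, 0.223]
ee_rot: [[0.966, -0.26, 0.002], [-0.26, -0.966, 0.002], [0.001, -0.002, -1.0]]
[ 0.95555935 -0.13787789 -0.16961559]
time_s: 7.75
tcp_pos: [0.5203, -0.1939, 0.223]
ee_rot: [[0.978, -0.209, 0.001], [-0.209, -0.978, 0.002], [0.001, -0.002, -1.0]]
[ 0.95391873 -0.20908701 -0.13665801]
```

The constant moment of about 0.14 N·m shows the stop has been reached and the rotor is coming along. Now I'll lift.

```bash
python3 -m handwheel '[[[0,0,0,0,0,0,0],[0,0,0,0,0,-0.004,0],[0,0,0,0,0,-0.006,0]]]'|sed -n '1,4p'; python3 -c "
from station import r;s=r.sense();print(s['moment'])"

```

```text
time_s: 8.05
tcp_pos: [0.5189, -0.194, 0.2318]
ee_rot: [[0.977, -0.211, -0.003], [-0.211, -0.977, 0.002], [-0.003, -0.002, -1.0]]
wrist_force: [1.1, 3.4, -5.1]
[ 1.41888503 -0.26413302 -0.07724376]
```

```bash
python3 -m handwheel '[[[0,0,0,0,0,-0.01,0],[0,0,0,0,0,-0.01,0],[0,0,0,0,0,-0.01,0],[0,0,0,0,0,-0.01,0],[0,0,0,0,0,-0.02,0],[0,0,0,0,0,-0.02,0],[0,0,0,0,0,-0.02,0],[0,0,0,0,0,0,0]]]'
python3 - <<'E'
from h import *
s=r.sense();print(s['moment'],s['joints'])
cv2.imwrite('pics/w2.png',cams.capture('scene')[100:300,180:500,::-1].repeat(2,0).repeat(2,1))
E
```

```text
time_s: 8.85
tcp_pos: [0.521, -0.1962, 0.3376]
ee_rot: [[0.978, -0.211, 0.008], [-0.211, -0.978, -0.003], [0.008, 0.001, -1.0]]
wrist_force: [0.4, 0.4, -0.6]
gripper_width: 0.183
gripper_force: 30.0
[-0.07845357  0.08544856 -0.00937608] [ -3.86895018  11.70218276   2.12582438   0.15174389 -79.96659889
  81.68583263]
```

View pics/w2.png

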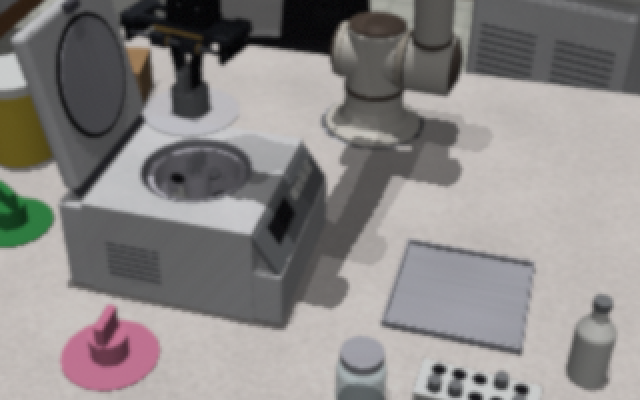

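The lid is off and level in the gripper, and the rotor is exposed. I'll carry the lid to the tray.

```bash
python3 -m handwheel '[[[0,0,0,-0.0092,-0.036,0,0],[0,0,0,-0.0092,-0.036,0,0],[0,0,0,-0.0092,-0.036,0,0],[0,0,0,-0.0092,-0.036,0,0],[0,0,0,-0.0092,-0.036,0,0],[0,0,0,-0.0092,-0.036,0,0],[0,0,0,-0.0092,-0.036,0,0],[0,0,0,-0.0092,-0.036,0,0],[0,0,0,-0.0092,-0.036,0,0],[0,0,0,-0.0092,-0.036,0,0],[0,0,0,-0.0092,-0.036,0,0],[0,0,0,-0.0092,-0.036,0,0]]]'
python3 -m handwheel '[[[0,0,0,0,0,0.03,0],[0,0,0,0,0,0.04,0],[0,0,0,0,0,0.04,0],[0,0,0,0,0,0.04,0],[0,0,0,0,0,0.04,0],[0,0,0,0,0,0.03,0],[0,0,0,0,0,0.02,0],[0,0,0,0,0,0.02,0],[0,0,0,0,0,0,0],[0,0,0,0,0,0,0]]]'
```

```text
time_s: 10.1
tcp_pos: [0.5019, 0.2516, 0.3319]
ee_rot: [[0.978, -0.21, -0.002], [-0.21, -0.978, -0.002], [-0.001, 0.002, -1.0]]
wrist_force: [1.3, 0.2, -2.1]
gripper_width: 0.181
gripper_force: 30.0
time_s: 11.1
tcp_pos: [0.5025, 0.2502, 0.0727]
ee_rot: [[0.978, -0.21, -0.001], [-0.21, -0.978, -0.001], [-0.001, 0.002, -1.0]]
wrist_force: [0.3, 0.5, -1.1]
gripper_width: 0.183
gripper_force: 30.0
```

```bash
python3 -m handwheel '[[[0,0,0,0,0,0.008,0],[0,0,0,0,0,0.006,0],[0,0,0,0,0,0.003,0],[0,0,0,0,0,0,0]]]'
python3 -m handwheel '[[[0,0,0,0,0,0.0015,0],[0,0,0,0,0,0,0]]]'|sed -n '1,4p'
python3 -m handwheel '[[[0,0,0,0,0,0.0015,0],[0,0,0,0,0,0,0]]]'|sed -n '1,4p'
```

```text
time_s: 11.5
tcp_pos: [0.5024, 0.2504, 0.0557]
ee_rot: [[0.978, -0.21, -0.001], [-0.21, -0.978, -0.0], [-0.0, 0.001, -1.0]]
wrist_force: [-0.7, 0.2, -1.5]
gripper_width: 0.182
gripper_force: 30.0
time_s: 11.7
tcp_pos: [0.5027, 0.2507, 0.0546]
ee_rot: [[0.978, -0.21, 0.0], [-0.21, -0.978, 0.0], [0.0, -0.0, -1.0]]
wrist_force: [-0.0, 0.9, -1.5]
time_s: 11.9
tcp_pos: [0.5028, 0.2508, 0.0531]
ee_rot: [[0.978, -0.21, 0.0], [-0.21, -0.978, 0.0], [0.0, -0.0, -1.0]]
wrist_force: [0.2, -0.0, -1.3]
```

```bash
python3 -m handwheel '[[[0,0,0,0,0,0.001,0],[0,0,0,0,0,0,0]]]'|sed -n '1,4p'
python3 -m handwheel '[[[0,0,0,0,0,0.001,0],[0,0,0,0,0,0,0]]]'|sed -n '1,4p'
```

```text
time_s: 12.1
tcp_pos: [0.5029, 0.2508, 0.053]
ee_rot: [[0.978, -0.21, 0.001], [-0.21, -0.978, 0.0], [0.001, -0.0, -1.0]]
wrist_force: [-1.9, -0.0, 4.4]
time_s: 12.3
tcp_pos: [0.5029, 0.2509, 0.0529]
ee_rot: [[0.978, -0.21, 0.001], [-0.21, -0.978, 0.0], [0.001, -0.0, -1.0]]
wrist_force: [-4.2, -0.4, 10.8]
```

Contact. I'll release, rise and go back over the rotor for a wrist look.

```bash
python3 -m handwheel '[[[0,0,0,0,0,-0.001,0],[0,0,0,0,0,0,0.03],[0,0,0,0,0,0,0.03],[0,0,0,0,0,0,0.05],[0,0,0,0,0,0,0.087],[0,0,0,0,0,0,0.087],[0,0,0,0,0,0,0.087],[0,0,0,0,0,0,0.087],[0,0,0,0,0,0,0.087]]]'
python3 -m handwheel '[[[0,0,0,0,0,-0.01,0.087],[0,0,0,0,0,-0.02,0.087],[0,0,0,0,0,-0.04,0.087],[0,0,0,0,0,-0.04,0.087],[0,0,0,0,0,-0.04,0.087],[0,0,0,0,0,-0.04,0.087],[0,0,0,0,0,-0.04,0.087],[0,0,0,0,0,-0.04,0.087],[0,0,0,0,0,-0.04,0.087],[0,0,0,0,0,-0.03,0.087],[0,0,0,0,0,0,0.087]]]'
```

```text
time_s: 13.2
tcp_pos: [0.5026, 0.2507, 0.052]
ee_rot: [[0.978, -0.21, -0.0], [-0.21, -0.978, -0.0], [-0.0, 0.0, -1.0]]
wrist_force: [-0.0, 0.1, 0.9]
gripper_width: 0.808
gripper_force: 0.0
time_s: 14.3
tcp_pos: [0.5039, 0.2509, 0.3985]
ee_rot: [[0.978, -0.21, 0.01], [-0.21, -0.978, 0.006], [0.008, -0.008, -1.0]]
wrist_force: [0.4, 0.6, 0.6]
gripper_width: 0.999
gripper_force: 0.0
```

```bash
python3 -m handwheel '[[[0,0,0,0.0092,0.036,0,0.087],[0,0,0,0.0092,0.036,0,0.087],[0,0,0,0.0092,0.036,0,0.087],[0,0,0,0.0092,0.036,0,0.087],[0,0,0,0.0092,0.036,0,0.087],[0,0,0,0.0092,0.036,0,0.087],[0,0,0,0.0092,0.036,0,0.087],[0,0,0,0.0092,0.036,0,0.087],[0,0,0,0.0092,0.036,0,0.087],[0,0,0,0.0092,0.036,0,0.087],[0,0,0,0.0092,0.036,0,0.087],[0,0,0,0.0092,0.036,0,0.087]]]'|head -2
python3 -m handwheel '[[[0,0,1.3,0,0,0,0.087],[0,0,1.3,0,0,0,0.087],[0,0,1.3,0,0,0,0.087],[0,0,1.3,0,0,0,0.087],[0,0,1.3,0,0,0,0.087],[0,0,1.3,0,0,0,0.087],[0,0,1.3,0,0,0,0.087],[0,0,1.3,0,0,0,0.087],[0,0,1.3,0,0,0,0.087],[0,0,1.3,0,0,0,0.087],[0,0,1.3,0,0,0,0.087],[0,0,1.3,0,0,0,0.087]]]'|head -3
python3 -m handwheel '[[[0,0,1.3,0,0,0,0.087],[0,0,1.3,0,0,0,0.087],[0,0,1.3,0,0,0,0.087],[0,0,1.3,0,0,0,0.087],[0,0,1.3,0,0,0,0.087],[0,0,1.3,0,0,0,0.087],[0,0,1.3,0,0,0,0.087],[0,0,1.3,0,0,0,0.087],[0,0,1.3,0,0,0,0.087],[0,0,1.3,0,0,0,0.087],[0,0,1.3,0,0,0,0.087],[0,0,0.7,0,0,0,0.087]]]'|head -3
python3 -m handwheel '[[[0,0,0,0,0,0.04,0.087],[0,0,0,0,0,0.04,0.087],[0,0,0,0,0,0,0.087],[0,0,0,0,0,0,0.087]]]'|head -3
python3 - <<'E'
from h import *
import json
s=r.sense();json.dump({k:np.array(s[k]).tolist() for k in('tcp_pos','ee_rot','joints')},open('pose2.json','w'))
im=cams.capture('wrist')[:,:,::-1];cv2.imwrite('pics/w3full.png',im)
p=proj('wrist',(.52,-.195,.2),s);print(p,s['joints'][5])
u,v=int(p[0]),int(p[1]);print(u,v)
a=cv2.resize(im[v-75:v+75,u-100:u+100],None,fx=4,fy=4,interpolation=cv2.INTER_CUBIC);cv2.imwrite('pics/w3.png',a)
E
```

```text
time_s: 15.5
tcp_pos: [0.519, -0.1963, 0.392]
time_s: 16.7
tcp_pos: [0.5191, -0.1948, 0.3918]
ee_rot: [[-0.277, -0.961, -0.001], [-0.961, 0.277, 0.0], [-0.0, 0.001, -1.0]]
time_s: 17.9
tcp_pos: [0.5192, -0.1948, 0.3918]
ee_rot: [[-0.961, 0.275, -0.001], [0.275, 0.961, 0.0], [0.001, 0.0, -1.0]]
time_s: 18.3
tcp_pos: [0.5197, -0.1953, 0.3129]
ee_rot: [[-0.963, 0.271, -0.001], [0.271, 0.963, -0.001], [0.0, -0.001, -1.0]]
[319.5947627  191.91956098] -101.91507693939701
319 191
```

View pics/w3.png

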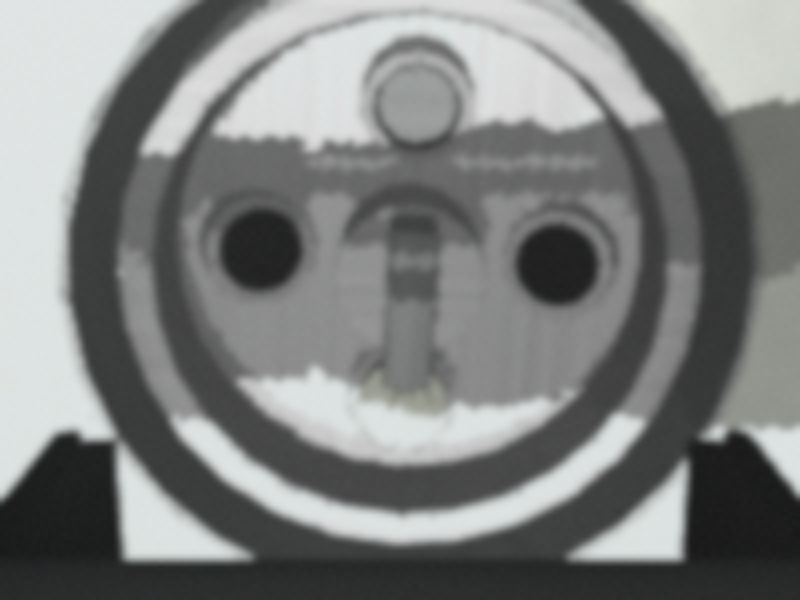

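The crop shows the plain counterweight at (416,105), empty pockets at (260,250) and (556,264), the hub bar vertical from (414,220) to (409,388), and the blood tube's white cap under its lower end. So the tube is opposite tool +x, as planned.

```bash
python3 - <<'E'
from h import *
import json
np.set_printoptions(precision=4,suppress=True)
s=json.load(open('pose2.json'))
f=lambda x,y,z:px('wrist',(219+x/4,116+y/4),z,s)
ang=lambda d:np.degrees(np.arctan2(d[1],d[0]))
a,b=f(414,218,.207),f(409,390,.207);print('bar',a,b,(a+b)/2,np.linalg.norm(a-b),ang(b-a))
for z in(.14,.155):
    h1,h2=f(260,250,z),f(556,264,z);print('holes',h1,h2,(h1+h2)/2,np.linalg.norm(h1-h2),ang(h2-h1)+90)
    w=f(416,105,z);print('cw',w,ang(np.array([.52,-.195,0])-w))
print('tool yaw',ang(np.array(s['ee_rot'])[:,0]),s['tcp_pos'])
# bowl edge L/R
print(f(68,250,.18),f(755,250,.18))
# centrifuge yaw from full image: edges
E
```

```text
bar [ 0.4986 -0.1861  0.207 ] [ 0.5399 -0.1989  0.207 ] [ 0.5193 -0.1925  0.207 ] 0.043201295391171235 -17.18404193219739
holes [ 0.5082 -0.2358  0.14  ] [ 0.5363 -0.1517  0.14  ] [ 0.5222 -0.1937  0.14  ] 0.08872365484236437 161.50658594659456
cw [ 0.4796 -0.1795  0.14  ] -20.99217267034884
holes [ 0.5055 -0.2331  0.155 ] [ 0.5324 -0.1527  0.155 ] [ 0.5189 -0.1929  0.155 ] 0.08474661794578728 161.5065859465946
cw [ 0.4781 -0.1793  0.155 ] -20.580898622175816
tool yaw 164.27495253229554 [0.5197173453890835, -0.19533069711901488, 0.31286393209839136]
[ 0.4873 -0.2772  0.18  ] [ 0.5363 -0.1032  0.18  ]
```

```bash
python3 - <<'E'
from h import *
import json
# centrifuge orientation: deck edge lines from wrist pic 1 (rear edge/side edges) and top image, via LSD
ang=lambda d:np.degrees(np.arctan2(d[1],d[0]))
lsd=cv2.createLineSegmentDetector()
s1=json.load(open('pose1.json'))
for n,fn,s in(('wrist','pics/w1.png',s1),('top','pics/top0.png',None)):
    L=lsd.detect(cv2.imread(fn,0))[0][:,0]
    for x1,y1,x2,y2 in L:
        if np.hypot(x2-x1,y2-y1)<35:continue
        for z in(.18,.014):
            P,Q=px(n,(x1,y1),z,s),px(n,(x2,y2),z,s)
            print(n,z,np.round([x1,y1,x2,y2]),P[:2].round(3),Q[:2].round(3),round(ang(Q-P)%90,2)) if (z==.18 and abs(P[0]-.52)<.17 and abs(P[1]+.195)<.22 and abs(Q[0]-.52)<.17 and abs(Q[1]+.195)<.22) else None
E
```

```text
wrist 0.18 [251. 255. 388. 255.] [ 0.614 -0.077] [ 0.415 -0.077] 0.24
wrist 0.18 [199. 257. 234. 224.] [ 0.689 -0.074] [ 0.634 -0.125] 42.97
wrist 0.18 [403. 282. 234. 282.] [ 0.389 -0.034] [ 0.641 -0.033] 0.07
wrist 0.18 [373. 308. 422. 309.] [0.432 0.013] [0.357 0.013] 89.77
wrist 0.18 [277. 305. 372. 307.] [0.579 0.006] [0.434 0.01 ] 88.53
wrist 0.18 [373. 155. 353. 124.] [ 0.444 -0.222] [ 0.472 -0.262] 34.44
wrist 0.18 [423.  63. 209.  60.] [ 0.391 -0.334] [ 0.648 -0.336] 89.44
wrist 0.18 [379. 142. 385. 178.] [ 0.439 -0.24 ] [ 0.427 -0.191] 12.99
wrist 0.18 [284. 234. 256. 209.] [ 0.565 -0.111] [ 0.602 -0.148] 44.55
wrist 0.18 [246. 162. 263. 126.] [ 0.612 -0.212] [ 0.588 -0.259] 62.72
wrist 0.18 [370. 192. 373. 156.] [ 0.446 -0.172] [ 0.445 -0.222] 89.47
wrist 0.18 [297. 106. 334. 106.] [ 0.544 -0.284] [ 0.497 -0.284] 89.76
wrist 0.18 [423. 155. 429.  99.] [ 0.38  -0.223] [ 0.379 -0.293] 89.15
wrist 0.18 [204. 103. 209. 155.] [ 0.659 -0.287] [ 0.66  -0.222] 89.6
wrist 0.18 [217.  52. 418.  56.] [ 0.638 -0.344] [ 0.397 -0.342] 89.35
wrist 0.18 [195.   1. 229.  25.] [ 0.658 -0.397] [ 0.621 -0.373] 56.85
top 0.18 [414. 237. 411. 159.] [ 0.399 -0.332] [ 0.643 -0.335] 89.28
top 0.18 [321. 243. 424. 244.] [ 0.383 -0.049] [ 0.379 -0.362] 89.24
top 0.18 [305. 229. 307. 162.] [ 0.425 -0.002] [ 0.637 -0.009] 88.24
top 0.18 [320. 157. 321. 242.] [ 0.653 -0.051] [ 0.387 -0.05 ] 89.83
top 0.18 [409. 248. 308. 248.] [ 0.365 -0.316] [ 0.37  -0.011] 89.2
```

```bash
python3 -m handwheel '[[[0,0,0.35,0,0,0.04,0.087],[0,0,0,0,0,0.04,0.06],[0,0,0,0,0,0.03,0.04],[0,0,0,0,0,0.015,0.04],[0,0,0,0,0,0.006,0.04],[0,0,0,0,0,0,0.04],[0,0,0,0,0,0,0.04]]]'|sed -n '1,5p'
```

```text
time_s: 19.05
tcp_pos: [0.5213, -0.1952, 0.1832]
ee_rot: [[-0.952, 0.306, 0.004], [0.306, 0.952, -0.001], [-0.004, 0.0, -1.0]]
wrist_force: [0.5, 0.8, 0.4]
gripper_width: 0.544
```

```bash
python3 -m handwheel '[[[0,0,0,0,0,0,0],[0,0,0,0,0,0,0],[0,0,0,0,0,0,0],[0,0,0,0,0,0,0],[0,0,0,0,0,0,0],[0,0,0,0,0,0,0],[0,0,0,0,0,0,0],[0,0,0,0,0,0,0]]]'; python3 -c "
from station import r;s=r.sense();print(s['moment'],s['joints'][5])"
```

```text
time_s: 19.85
tcp_pos: [0.5203, -0.1936, 0.1812]
ee_rot: [[-0.952, 0.306, 0.001], [0.307, 0.952, 0.002], [-0.001, 0.002, -1.0]]
wrist_force: [0.3, 4.5, 1.7]
gripper_width: 0.138
gripper_force: 29.9
[ 1.43143897 -0.11498113 -0.1252891 ] -104.03581253397657
```

```bash
python3 -m handwheel '[[[0,0,-1,0,0,0,0],[0,0,-1,0,0,0,0],[0,0,-1,0,0,0,0],[0,0,-1,0,0,0,0],[0,0,-1,0,0,0,0],[0,0,-1,0,0,0,0],[0,0,-1,0,0,0,0],[0,0,-1,0,0,0,0],[0,0,-1,0,0,0,0],[0,0,-1,0,0,0,0]]]'|sed -n '1,4p'
python3 -m handwheel '[[[0,0,-1,0,0,0,0],[0,0,-1,0,0,0,0],[0,0,-1,0,0,0,0],[0,0,-1,0,0,0,0],[0,0,-1,0,0,0,0],[0,0,-1,0,0,0,0],[0,0,-0.9,0,0,0,0],[0,0,-0.5,0,0,0,0],[0,0,-0.3,0,0,0,0],[0,0,-0.17,0,0,0,0],[0,0,0,0,0,0,0],[0,0,0,0,0,0,0]]]'
python3 - <<'E'
from h import *
import json
s=r.sense();json.dump({k:np.array(s[k]).tolist() for k in('tcp_pos','ee_rot','joints')},open('pose3.json','w'))
R=s['ee_rot'];print(np.degrees(np.arctan2(R[1][0],R[0][0])),s['joints'][5],s['moment'])
im=cams.capture('wrist')[:,:,::-1];t=cams.capture('top')[:,:,::-1]
p=proj('wrist',(.52,-.1945,.17),s);u,v=int(p[0]),int(p[1]);print(u,v)
a=cv2.resize(im[max(v-75,0):v+60,u-75:u+75],(500,450),interpolation=cv2.INTER_CUBIC)
b=cv2.resize(t[160:260,190:280],(300,333))
c=np.zeros((450,800,3),np.uint8);c[:,:500]=a;c[:333,500:]=b;cv2.imwrite('pics/w4.png',c)
E
```

```text
time_s: 20.85
tcp_pos: [0.5202, -0.1937, 0.1813]
ee_rot: [[-0.739, -0.674, 0.001], [-0.674, 0.739, 0.002], [-0.002, 0.0, -1.0]]
wrist_force: [0.4, 5.1, 2.2]
time_s: 22.05
tcp_pos: [0.5202, -0.1936, 0.1812]
ee_rot: [[-0.011, -1.0, 0.001], [-1.0, 0.011, 0.002], [-0.002, -0.001, -1.0]]
wrist_force: [0.7, 5.1, 2.2]
gripper_width: 0.131
gripper_force: 30.0
-90.60534245050611 3.197176332714466 [ 1.42614419  0.08573384 -0.0908023 ]
320 231
```

View pics/w4.png

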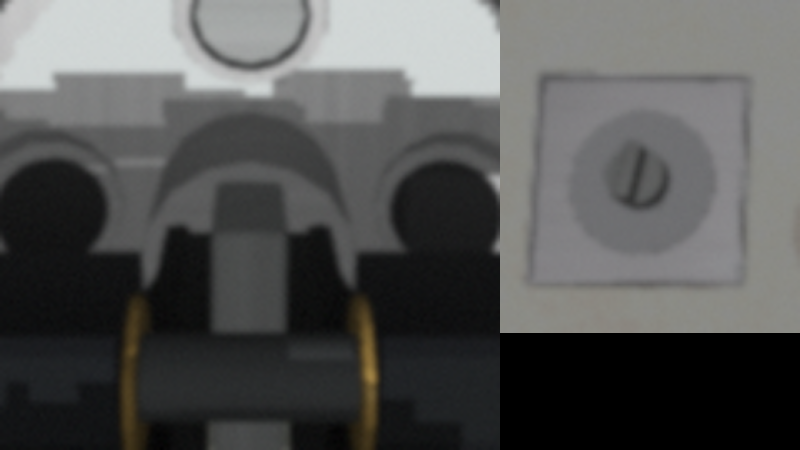

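The bar is aligned with the gripper, from (249,185) to (249,440). The counterweight is directly behind it at (251,15), so the tube points straight to the front. The inset shows the lid flat in the tray. Handing in.

```bash
python3 -c "
from station import r;print(r.finish_job())"
```

```text
the job is handed in; nothing more can be done
None
```

I handed the job in at about 22 s: the lid lies flat in the tray, and the arm is still gripping the hub bar with the blood tube pointing to the front, within about 1° by the wrist camera.

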